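# Check the hardness tester, then hold it on the marked wedge

### The arm

A 6-joint arm with a two-finger parallel gripper is mounted at the origin on a cart in front of the work surface, level with it; the furniture and walls round the work are solid. World frame = base frame: x ahead of the robot, y to its left, z up, the work surface at z = 0. Lengths are in mm, angles in rad, forces in N, time in s.
With the tool pointing down it reaches from about 275 to 750 mm from the base axis. Payload 10.2 kg.
Tool frame: the origin (TCP) lies midway between the tips of the shut fingers; the grasp point (between the pads) lies manip.grip_point_offset behind it (manip.grip_point_offset is the distance from the TCP to the grasp point, in mm); z points along the fingers, y is the line along which they close (so a half turn about z gives the same grasp; the last joint's range is limited). The gripper opens to 88 mm and grips with 3 to 60 N. Pads are 18 mm wide; open, the fingers measure 123 mm over their backs; the gripper's body (75 mm by 187 mm) begins 45 mm behind the grasp point.
Start: joints at [1.086, 0.313, 1.498, -0, 1.331, -0.223], TCP at [135.893, 507.114, 238.72] pointing down, gripper open.
Joint ranges: [-2.94, 2.94], [-0.97, 2.17], [0.19, 2.56], [-1.23, 4.37], [0.02, 3.11], [-2.88, 2.88]. Speed limits (rad/s): [2.39, 2.39, 3.01, 3.14, 3.14, 3.14].

### API

Orientations are given as a unit quaternion [w, x, y, z].
In Python, from rig import manip gives the robot as it stands.
- The arm moves only by the tool jog_arm, called after ">>>" as name(argument=value, ...), one argument or row to a line, values as JSON. Schema: {"type":"object","properties":{"steps":{"type":"array","items":{"type":"object","properties":{"x":{"type":"number"},"y":{"type":"number"},"z":{"type":"number"},"ax":{"type":"number"},"ay":{"type":"number"},"az":{"type":"number"},"jaw":{"type":"number"}},"additionalProperties":false,"required":["jaw"]},"minItems":1,"maxItems":5},"squeeze":{"type":"number"},"only":{"type":"string"},"quiet":{"type":"boolean"},"lines":{"type":"string"}},"required":["steps"],"additionalProperties":false}. steps is a list of rows, 1 to 5 of them, each an object with the fields x, y, z (the shift in normalised numbers (1 is 600 mm)), ax, ay, az (a rotation vector in shares of 90 degrees (1.0 is 90 degrees)), jaw (the finger opening in mm); a field left out counts as zero (the opening has to be given); each row is the pose to reach, as a shift and turn from the pose commanded when the call began, along the tool's axes at that moment; what a row does not reach only later rows make up. A row lasts 1/10 s, in which the tool goes at most 50 mm and 0.15 rad, less where a joint would pass 70% of its speed; a pose out of reach is approached as far as the arm can. The fingers move at their own pace and stop on an object; squeeze is the grip in N (left out, the last holds). Time passes only in rows, so rows that do not move let the fingers close. The tool returns the time, the measured TCP pose, the force, the opening and the grip force at its end. only (a regular expression) keeps the lines of the reply that match it, lines (a string "A,B") keeps lines A to B, and quiet returns only ok. Input that does not fit is refused with a message, and nothing moves.
- manip.read_state(): the state, without advancing time (a new reading comes with each control period).
- manip.camera(name): name is "scene" or "top"; returns the picture (480x640x3 uint8, red, green, blue); there is no depth.
- manip.camera_info(name): a dict with "intrinsics" (3x3 intrinsics, pixels), "k1" (the pictures are not rectified: a ray, as slopes to the right and down, at radius r is drawn at 1 + k1 r^2 times it, then the intrinsics apply), "xyz" and "attitude" of the camera in the world. Camera axes: x right, y up, looking along -z (the intrinsics and any distortion apply to the point x, -y, -z); pixel columns grow to the right and rows downward; lengths in mm; the calibration is good to about 2 mm. A picture is of the moment at which its call begins. camera_info takes no time and is no camera call.
- manip.close_job(): hands the job in; it is judged then, once.
The state is a dict: "clock": time; "joint_positions": joint angles; "qd": joint speeds; "joint_efforts": joint torques, N m; "eef_pos": TCP position; "orientation": TCP orientation; "force": force on the tool from outside, world axes, zero at the start; "torque": the same for the moment, N m; "finger_gap": finger opening in mm; "finger_force": force on a finger pad.
Only numpy, scipy, OpenCV 4.12 (cv2) and the standard library are available. Lean on these libraries where they do the work, as an engineer would, in place of code of your own. Each camera call takes 0.05 s, during which the arm holds its last target. There are 200 camera calls.

### The job

Take the hardness tester out of its stand and check it first on the round steel pad: hold it upright with its tip gently on the middle of the pad, the spring plunger pushed about half way in, for about a second. Then lift it off and hold its tip on the pencilled cross on the wedge, square to the sloping face, the plunger again about half way in, without shoving the wedge along. Finish while holding it there in the gripper, and leave everything else where it is.

Things in the scene. Friction and masses are not known exactly. Their poses are not given: they have to be found in the camera images.
- tester: Spring-loaded hardness tester, 0.22 kg, tip down in the stand's socket, about 2 mm play. Origin: on its axis under the flange, which rests on the stand; +z along the axis, away from the tip. Heights in mm: flange 38 across, 0 to 4; grey grip 28 x 28, 4 to 84, faces square to x and y; black cap 24 across, to 90; round nose 22 across, 0 to -40; plunger 8 across, round end at -64 when free.
- tip (a point): The plunger's tip (lowest point of the round end, on the tester's axis); moves with the plunger. Its z axis is the tester's.
- plunger (a joint): How far the plunger is pushed into the nose: 0 = free (24 mm stick out), 0.016 m = fully in. A dark ring on the plunger disappears into the nose at half way, 0.008. Spring: 2.1 N starts to move it, 350 N/m on top, so about 4.9 N half way and 7.7 N fully in.
- stand: Plywood stand, fixed to the table: 130 (x) x 64 (y) x 80 high, origin centre of its underside, z up. Top at z = 80 mm. Through socket, 27 mm bore, at x = -35, y = 0; the top is 20 thick, below it a clear space between two legs. Steel pad at x = +35.
- pad: Flat round steel check pad on the stand's top, fixed, 36 across, 4 thick, with a thin circle engraved; origin at the centre of its underside.
- pad_top (a point): Centre of the pad's upper face, z up.
- wedge: Loose wooden wedge, 45 (x) x 110 (y), 0.09 kg, lying flat: 10 mm high at its -y end, rising evenly to 35 high at its +y end, so that its upper face slopes by 12.8 degrees (0.2235 rad). Origin centre of its underside, z up. Friction on the table 0.48 to 0.72.
- cross: Pencilled cross on the wedge's sloping face, lines 22 mm long and 2 wide, flush with the face: its crossing is the origin, at (0, 12, 25) mm in the wedge's frame. +z points out of the face, square to it.
- offcut_block: Bystander, loose: plain rectangular wood offcut, 62 x 95 x 42, level top, no mark (mm). Origin centre of its underside.
- tape_measure: Bystander, loose: tape measure, 34 x 96 x 63 (mm). Origin centre of its underside.
- pencil: Bystander, loose: carpenter's pencil, 169 long, 8 thick (mm). Origin centre of its underside.
- spanner: Bystander, loose: combination spanner, 154 long, 7 thick (mm). Origin centre of its underside.

How it is judged (in metres and radians):
On the way:
1. the tester is held upright with its tip on the middle of the steel pad, plunger about half way in (distance between tip and pad_top below 0.009 m and angle between tester's own z axis and vertical below 0.12 rad and value of joint plunger between 0.0035 and 0.013 m and contact force between the fingers and tester above 2 N and contact force between tester and pad above 1.5 N), for 0.5 s.
At the end, for the whole second after the job is handed in: The gripper holds the tester off its stand, at rest; tip within 6 mm of the cross, axis within 0.12 rad of square to the sloping face, plunger pushed in 3.5 to 13 mm, pressing on the wedge with 1.5 to 12 N; the wedge lies flat, within 20 mm of where it started (distance between tip and cross below 0.006 m and angle between the z axis of tester and the z axis of cross, either way round below 0.12 rad and value of joint plunger between 0.0035 and 0.013 m and contact force between the fingers and tester above 2 N and contact force between tester and wedge between 1.5 and 12 N and contact force between tester and stand below 0.2 N and distance of wedge from where it was at the start of the episode below 0.02 m and angle between wedge's own z axis and vertical below 0.05 rad and linear speed of tester below 0.02 m/s); the arm keeps its last pose, push and grip.
It fails at once if the tester is rammed into the wedge or the pad (over 25 N) (contact force between tester and wedge above 25 N or contact force between tester and pad above 25 N).
It fails at once if a bystander is moved by more than 30 mm (distance of any of offcut_block, tape_measure, pencil, spanner from where it was at the start of the episode above 0.03 m).
It also fails if it takes over 43 s, if anything falls off the work surface, if the arm or the gripper's body presses on something with over 40 N, if the wrist force passes 120 N, or if a joint passes its speed limit or range.

## Working session

There is one attempt and no reset: what is moved stays moved. The work goes in short steps, Python scripts to look and compute and a tool call to move; the robot and the scene stay as the last step left them, time stands still between calls to the robot, and variables do not carry over. Pictures are saved under pics/ and viewed, at most 10 in all, crops included, and the job is handed in when it is done.

```bash
ls; mkdir -p pics; python3 - <<'E'
from rig import manip
import cv2
print(manip.read_state(), manip.grip_point_offset)
for n in("scene","top"):
    print(n,manip.camera_info(n)); cv2.imwrite(f"pics/{n}0.png",manip.camera(n)[:,:,::-1])
E
```

```text
pics
rig.py
{'clock': 0.0, 'joint_positions': array([ 1.08556884e+00,  3.13441662e-01,  1.49842458e+00,  1.49340808e-05,
        1.33100568e+00, -2.23411659e-01]), 'qd': array([ 0.00031918,  0.0005553 , -0.00044301,  0.00013916, -0.00027099,
       -0.00072333]), 'joint_efforts': array([ 9.31753639e-04, -4.02203822e+01, -2.52278459e+01,  6.94780145e-02,
        3.51183407e-02, -1.12794100e-04]), 'eef_pos': array([135.78581091, 506.88385946, 238.17004516]), 'orientation': array([-2.28724536e-04,  1.30536078e-01,  9.91443354e-01, -5.97386322e-04]), 'force': array([-0.32753801, -0.22433744,  0.02174896]), 'torque': array([-0.01947389,  0.00117009,  0.00655569]), 'finger_force': 0.0, 'finger_gap': 88.21165205644319} 18.700000000000003
scene {'intrinsics': array([[568.19261336,   0.        , 317.22044713],
       [  0.        , 568.19261336, 242.77283577],
       [  0.        ,   0.        ,   1.        ]]), 'k1': -0.04462097873143173, 'xyz': array([1064.97289229, -756.40549275, 1095.86410391]), 'attitude': array([0.89390127, 0.35380856, 0.09931067, 0.25670491])}
top {'intrinsics': array([[519.81672071,   0.        , 322.07113116],
       [  0.        , 519.81672071, 224.97764385],
       [  0.        ,   0.        ,   1.        ]]), 'k1': -0.08647926104743311, 'xyz': array([ 469.41346035,   37.7985588 , 1187.90849862]), 'attitude': array([ 0.70665143,  0.03467418, -0.01777556, -0.70648814])}
```

View pics/scene0.png

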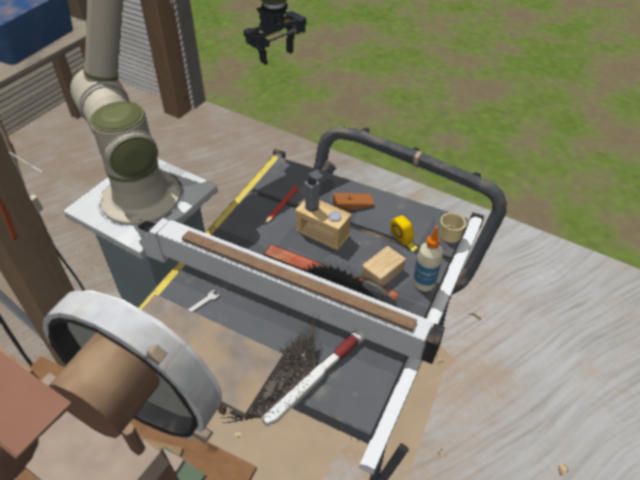

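View pics/top0.png

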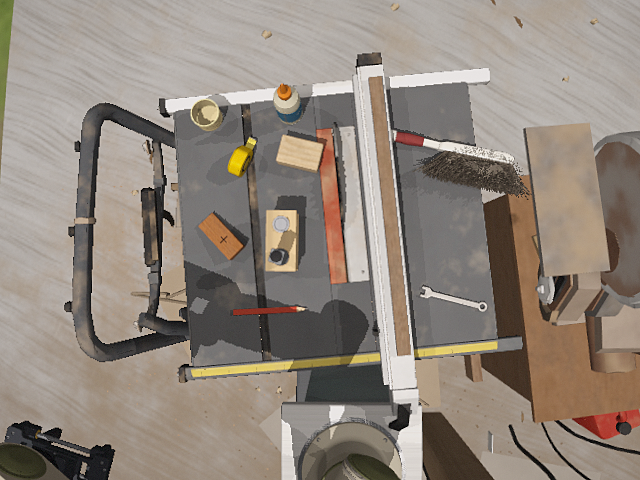

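```bash
cat > h.py <<'E'
import numpy as np, cv2
from rig import manip
from scipy.spatial.transform import Rotation as R
def rot(q): return R.from_quat(np.roll(q,-1))
def ray(n,u,v):
    c=manip.camera_info(n);K=c["intrinsics"];k=c["k1"]
    d=np.array([(u-K[0,2])/K[0,0],(v-K[1,2])/K[1,1]]);s=d.copy()
    for _ in range(20): s=d/(1+k*(s@s))
    return c["xyz"],rot(c["attitude"]).apply([s[0],-s[1],-1])
def onz(n,u,v,z):
    o,d=ray(n,u,v); return o+d*(z-o[2])/d[2]
def proj(n,p):
    c=manip.camera_info(n);K=c["intrinsics"]
    q=rot(c["attitude"]).inv().apply(np.atleast_2d(p)-c["xyz"]);s=np.c_[q[:,0],-q[:,1]]/-q[:,2:]
    s=s*(1+c["k1"]*(s**2).sum(1))[:,None]
    return s*[K[0,0],K[1,1]]+K[:2,2]
def tri(u1,u2):
    (a,d),(b,e)=ray("top",*u1),ray("scene",*u2)
    t=np.linalg.lstsq(np.c_[d,-e],b-a,rcond=None)[0]
    p,q=a+d*t[0],b+e*t[1]; return (p+q)/2,np.linalg.norm(p-q)
E
python3 - <<'E'
import cv2
a=cv2.imread("pics/top0.png")[195:295,185:315]; cv2.imwrite("pics/tc.png",cv2.resize(a,None,fx=6,fy=6,interpolation=cv2.INTER_CUBIC)[:600,:780])
a=cv2.imread("pics/scene0.png")[165:255,260:390]; cv2.imwrite("pics/sc.png",cv2.resize(a,None,fx=6,fy=6,interpolation=cv2.INTER_CUBIC))
E
```

```text
(no output)
```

View pics/tc.png

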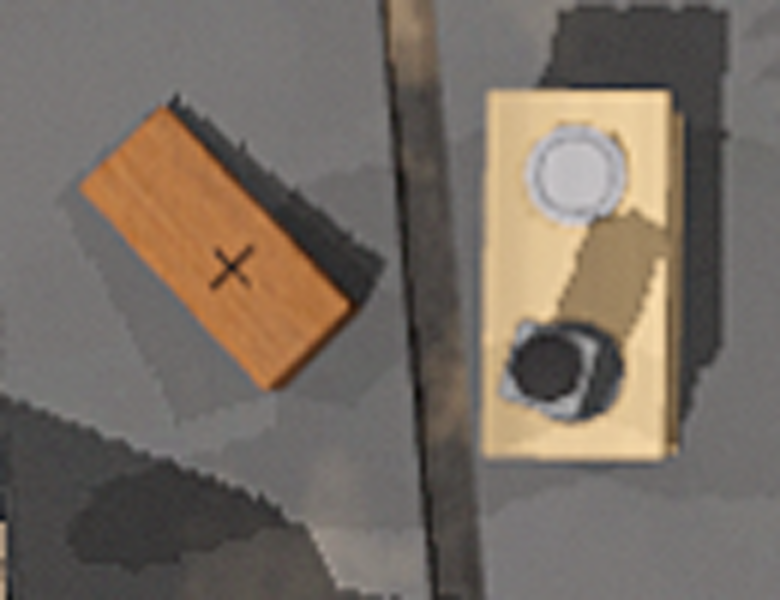

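View pics/sc.png

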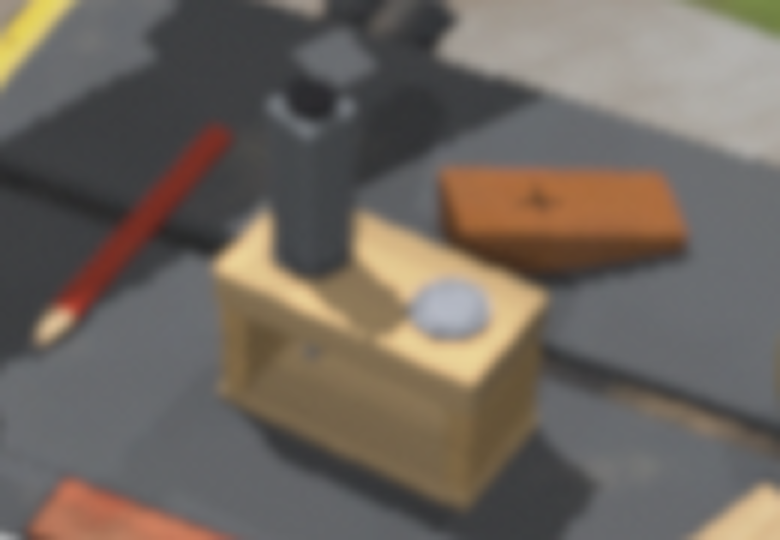

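```bash
python3 - <<'E'
from h import *
np.set_printoptions(precision=1,suppress=True)
T=lambda u,v:((u+.5)/6-.5+185,(v+.5)/6-.5+195); S=lambda u,v:((u+.5)/6-.5+260,(v+.5)/6-.5+165)
P=lambda u,v,z:onz("top",*T(u,v),z)
c=[P(*x,80) for x in((487,90),(670,90),(672,460),(483,460))]
print("stand",np.array(c)[:,:2],"ctr",np.mean(c,0),[np.linalg.norm(c[i]-c[i-1]) for i in range(4)])
print("pad top",P(576,174,84),"tri",tri(T(576,174),S(450,308)))
print("cap",P(547,366,170),"tri",tri(T(547,366),S(312,95)))
g=np.array([P(*x,164) for x in((500,393),(525,318),(605,345),(585,410))]);print("grip",g[:,:2],g.mean(0))
w=np.array([P(*x,z) for x,z in(((165,105),10),((80,186),10),((272,388),35),((355,308),35))]);print("wedge",w,w.mean(0),[np.linalg.norm(w[i]-w[i-1]) for i in range(4)])
print("wedge tri",tri(T(80,186),S(685,240)),tri(T(272,388),S(440,172)))
print("cross",P(232,267,25),tri(T(232,267),S(541,200)))
d=(w[2]+w[3]-w[0]-w[1])/2;print("wedge y dir deg",np.degrees(np.arctan2(d[1],d[0])), "rms", )
# scale refs: bystanders
for n,u,v,z in(("pencil a",233,312,8),("pencil b",305,309,8),("tape",241,157,63),("fence l",385,210,0),("block",300,152,42)): print(n,onz("top",u,v,z))
s=manip.read_state();print(rot(s["orientation"]).as_matrix())
E
```

```text
stand [[585.1 185.5]
 [584.9 119.8]
 [453.1 118.5]
 [452.9 185.8]] ctr [519.  152.4  80. ] [np.float64(132.16861705575027), np.float64(65.73241801996153), np.float64(131.87696032075092), np.float64(67.33285325725852)]
pad top [554.5 152.9  84. ] tri (array([554.7, 153. ,  84. ]), np.float64(0.38285651480418603))
cap [484.9 153.  170. ] tri (array([485.2, 153.1, 170.9]), np.float64(0.7098398120368137))
grip [[476.1 169.2]
 [500.8 161.1]
 [492.  134.6]
 [470.6 141.1]] [484.9 151.5 164. ]
wedge [[586.9 318.9  10. ]
 [555.8 351.3  10. ]
 [478.6 270.9  35. ]
 [508.4 240.1  35. ]] [532.4 295.3  22.5] [np.float64(113.92755550988986), np.float64(44.940415005657265), np.float64(114.20972872552723), np.float64(42.8304302601982)]
wedge tri (array([561.9, 367.1, -42.6]), np.float64(5.548781575118505)) (array([479.4, 271.4,  35.5]), np.float64(1.969191815870516))
cross [524.1 288.7  25. ] (array([524.5, 288.7,  26.5]), np.float64(1.0929840422682031))
wedge y dir deg -134.35933971583725 rms
pencil a [359.2 268.    8. ]
pencil b [367.  104.4   8. ]
tape [703.7 244.   63. ]
fence l [592.1 -78.1   0. ]
block [718.6 114.9  42. ]
[[-1.   0.3 -0. ]
 [ 0.3  1.  -0. ]
 [ 0.  -0.  -1. ]]
```

```bash
cat >> h.py <<'E'
np.set_printoptions(precision=4,suppress=True)
def delta(pos,Rt=None):
    s=manip.read_state();r=rot(s["orientation"])
    print("shift",r.inv().apply(np.array(pos)-s["eef_pos"]),"rotvec",np.zeros(3) if Rt is None else (r.inv()*Rt).as_rotvec())
E
python3 - <<'E'
from h import *
delta([485,153,238]);delta([485,153,121])
E
```

```text
shift [-428.9077 -251.462     0.4274] rotvec [0. 0. 0.]
shift [-428.9345 -251.3308  117.4273] rotvec [0. 0. 0.]
```

>>> jog_arm(
  steps=[
    {"jaw":88},
  ],
)

```text
clock: 0.2
eef_pos: [135.8, 507.0, 238.4]
orientation: [-0.0, 0.13, 0.991, -0.0]
force: [0.6, -0.5, 0.4]
finger_gap: 88.2
finger_force: 0.0
```

The manual's scale: shifts go in shares of 600 mm and turns go in shares of 90 degrees. Converting my numbers, -215 mm / 600 = -0.3583, -172 mm / 600 = -0.2867.

>>> jog_arm(
  steps=[
    {"x":-0.0717, "y":-0.0417, "jaw":88},
    {"x":-0.1433, "y":-0.0833, "jaw":88},
    {"x":-0.215, "y":-0.125, "jaw":88},
    {"x":-0.2867, "y":-0.1667, "jaw":88},
    {"x":-0.3583, "y":-0.2083, "jaw":88},
  ],
)

```text
clock: 0.7
eef_pos: [312.2, 329.1, 238.8]
orientation: [0.0, 0.13, 0.991, 0.0]
force: [-0.1, 0.7, -0.4]
finger_gap: 88.1
finger_force: 0.0
```

>>> jog_arm(
  steps=[
    {"x":-0.0717, "y":-0.0417, "jaw":88},
    {"x":-0.1433, "y":-0.0833, "jaw":88},
    {"x":-0.215, "y":-0.125, "jaw":88},
    {"x":-0.2867, "y":-0.1667, "jaw":88},
    {"x":-0.3567, "y":-0.21, "jaw":88},
  ],
)

```text
clock: 1.2
eef_pos: [486.5, 151.9, 238.7]
orientation: [0.0, 0.131, 0.991, 0.0]
force: [-0.0, 1.1, 0.7]
finger_gap: 87.8
finger_force: 0.0
```

>>> jog_arm(
  steps=[
    {"jaw":88},
    {"jaw":88},
    {"jaw":88},
  ],
)

```text
clock: 1.5
eef_pos: [484.6, 154.4, 238.7]
orientation: [-0.0, 0.13, 0.992, 0.0]
force: [-1.3, 0.3, 0.0]
finger_gap: 88.1
finger_force: 0.0
```

```bash
python3 - <<'E'
from h import *
delta([485,153,121])
cv2.imwrite("pics/s1.png",cv2.resize(manip.camera("scene")[110:260,240:400,::-1],None,fx=4,fy=4,interpolation=cv2.INTER_CUBIC))
E
```

```text
shift [ -0.7497  -1.2535 117.6744] rotvec [0. 0. 0.]
```

View pics/s1.png

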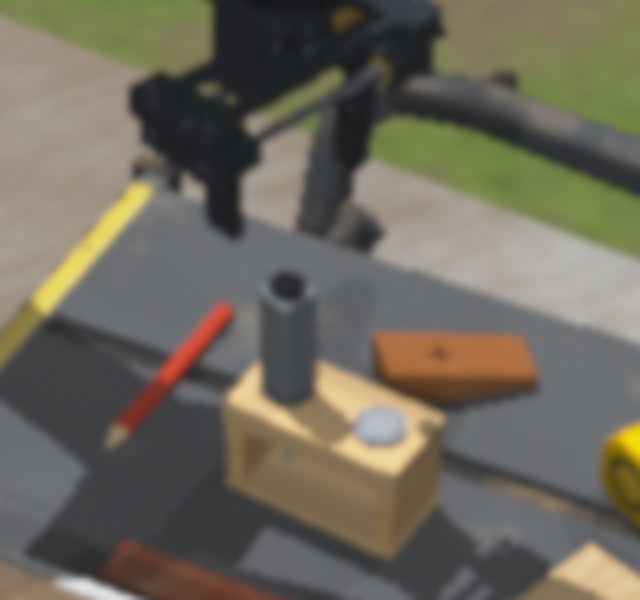

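The gripper hangs centred above the tester (fingers at crop columns 228 and 350, cap at 290), with nothing in the way. I'll descend.

To row units: 117 mm / 600 = 0.195, 110 mm / 600 = 0.1833.

>>> jog_arm(
  steps=[
    {"y":-0.0017, "z":0.0667, "jaw":88},
    {"y":-0.0017, "z":0.1167, "jaw":88},
    {"x":-0.0017, "y":-0.0017, "z":0.1583, "jaw":88},
    {"x":-0.0017, "y":-0.0017, "z":0.1833, "jaw":88},
    {"x":-0.0017, "y":-0.0017, "z":0.195, "jaw":88},
  ],
)

```text
clock: 2.05
eef_pos: [484.9, 153.3, 120.7]
orientation: [-0.001, 0.13, 0.992, -0.0]
force: [-0.5, 0.3, -0.9]
finger_gap: 87.5
finger_force: 0.0
```

>>> jog_arm(
  steps=[
    {"jaw":88},
    {"jaw":20},
    {"jaw":20},
    {"jaw":20},
    {"jaw":20},
  ],
  squeeze=30,
)

```text
clock: 2.55
eef_pos: [486.2, 152.4, 122.1]
orientation: [0.0, 0.131, 0.991, 0.0]
force: [0.7, -0.0, -0.2]
finger_gap: 57.8
finger_force: 0.0
```

>>> jog_arm(
  steps=[
    {"jaw":20},
    {"jaw":20},
    {"jaw":20},
    {"jaw":20},
    {"jaw":20},
  ],
  squeeze=30,
)

```text
clock: 3.05
eef_pos: [486.0, 152.4, 121.7]
orientation: [-0.0, 0.131, 0.991, 0.0]
force: [0.1, 1.2, -0.2]
finger_gap: 27.7
finger_force: 29.8
```

To row units: -85 mm / 600 = -0.1417, -70 mm / 600 = -0.1167.

>>> jog_arm(
  steps=[
    {"z":-0.0333, "jaw":20},
    {"z":-0.075, "jaw":20},
    {"z":-0.1167, "jaw":20},
    {"z":-0.1417, "jaw":20},
    {"z":-0.1417, "jaw":20},
  ],
)

```text
clock: 3.55
eef_pos: [486.6, 152.4, 208.2]
orientation: [0.001, 0.131, 0.991, 0.0]
force: [1.1, -0.3, -3.0]
finger_gap: 27.3
finger_force: 29.8
```

>>> jog_arm(
  steps=[
    {"jaw":20},
    {"jaw":20},
  ],
)

```text
clock: 3.75
eef_pos: [485.5, 152.3, 205.4]
orientation: [-0.001, 0.131, 0.991, -0.0]
force: [0.2, 0.7, -2.3]
finger_gap: 27.7
finger_force: 29.8
```

```bash
python3 - <<'E'
from h import *
delta([555,152.9,206])
E
```

```text
shift [-66.9933  18.5293  -0.7301] rotvec [0. 0. 0.]
```

To row units: -67 mm / 600 = -0.1117, -55 mm / 600 = -0.0917.

>>> jog_arm(
  steps=[
    {"x":-0.05, "y":0.0133, "jaw":20},
    {"x":-0.0917, "y":0.025, "jaw":20},
    {"x":-0.1117, "y":0.0308, "jaw":20},
    {"x":-0.1117, "y":0.0308, "jaw":20},
    {"x":-0.1117, "y":0.0308, "jaw":20},
  ],
)

```text
clock: 4.25
eef_pos: [554.8, 152.9, 205.7]
orientation: [-0.001, 0.131, 0.991, -0.0]
force: [-1.0, 0.3, -2.7]
finger_gap: 27.6
finger_force: 29.8
```

>>> jog_arm(
  steps=[
    {"jaw":20},
    {"jaw":20},
  ],
)

```text
clock: 4.45
eef_pos: [555.0, 153.0, 206.8]
orientation: [-0.0, 0.13, 0.991, -0.0]
force: [-0.5, -0.1, -1.8]
finger_gap: 27.6
finger_force: 29.8
```

```bash
python3 - <<'E'
from h import *
delta([555,152.9,206])
a=manip.camera("scene")
p=[[554.7,153,84],[554.7,153,100]];print(proj("scene",p))
cv2.imwrite("pics/s2.png",cv2.resize(a[150:250,280:390,::-1],None,fx=6,fy=6,interpolation=cv2.INTER_CUBIC))
E
```

```text
shift [-0.0546 -0.111   0.808 ] rotvec [0. 0. 0.]
[[334.5145 215.9247]
 [334.6801 211.3905]]
```

View pics/s2.png

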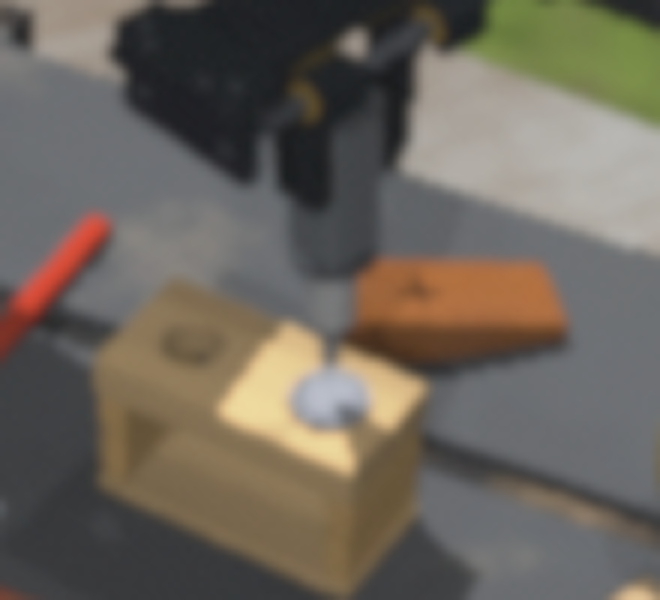

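The tester is held upright, tip at crop column 331 (image column 335), over the pad's centre (334.5). I'll press gently.

To row units: 22 mm / 600 = 0.0367, 19 mm / 600 = 0.0317.

>>> jog_arm(
  steps=[
    {"z":0.0117, "jaw":20},
    {"z":0.0217, "jaw":20},
    {"z":0.0267, "jaw":20},
    {"z":0.0317, "jaw":20},
    {"z":0.0367, "jaw":20},
  ],
)

```text
clock: 5.0
eef_pos: [555.5, 152.9, 184.8]
orientation: [0.0, 0.131, 0.991, -0.0]
force: [-0.9, -0.5, 0.6]
finger_gap: 27.9
finger_force: 29.8
```

>>> jog_arm(
  steps=[
    {"z":0.0025, "jaw":20},
    {"z":0.0042, "jaw":20},
    {"z":0.0042, "jaw":20},
    {"z":0.0042, "jaw":20},
    {"z":0.0042, "jaw":20},
  ],
)

```text
clock: 5.5
eef_pos: [555.6, 152.9, 182.4]
orientation: [0.0, 0.131, 0.991, -0.0]
force: [-1.8, 0.0, 2.1]
finger_gap: 27.8
finger_force: 29.8
```

>>> jog_arm(
  steps=[
    {"jaw":20},
    {"jaw":20},
    {"jaw":20},
    {"jaw":20},
  ],
)

```text
clock: 5.9
eef_pos: [555.5, 152.9, 182.2]
orientation: [0.0, 0.131, 0.991, -0.0]
force: [-1.1, -0.1, 2.8]
finger_gap: 27.8
finger_force: 29.8
```

```bash
python3 - <<'E'
from h import *
F=[]
for i in range(3):
    a=manip.camera("scene"); s=manip.read_state();F.append([*s["force"],*s["eef_pos"]])
print(np.array(F))
cv2.imwrite("pics/s3.png",cv2.resize(a[180:230,305:365,::-1],None,fx=10,fy=10,interpolation=cv2.INTER_CUBIC))
E
```

```text
[[ -2.0753   0.3852   2.0197 555.5302 152.9158 182.227 ]
 [ -2.19    -0.3506   2.0908 555.5385 152.9273 182.2132]
 [ -2.1478   0.5709   2.0829 555.5496 152.9231 182.2208]]
```

View pics/s3.png

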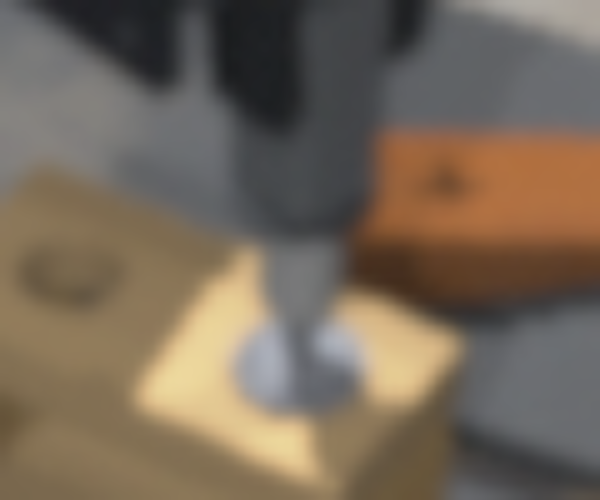

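To row units: 0.8 mm / 600 = 0.0013.

>>> jog_arm(
  steps=[
    {"z":0.0013, "jaw":20},
    {"z":0.0013, "jaw":20},
    {"z":0.0013, "jaw":20},
    {"z":0.0013, "jaw":20},
    {"z":0.0013, "jaw":20},
  ],
)

```text
clock: 6.55
eef_pos: [555.5, 152.9, 181.5]
orientation: [0.0, 0.131, 0.991, -0.0]
force: [-1.4, -0.2, 2.3]
finger_gap: 27.9
finger_force: 29.8
```

>>> jog_arm(
  steps=[
    {"jaw":20},
    {"jaw":20},
    {"z":-0.0083, "jaw":20},
    {"z":-0.0333, "jaw":20},
    {"z":-0.0667, "jaw":20},
  ],
)

```text
clock: 7.05
eef_pos: [555.3, 152.9, 221.0]
orientation: [-0.001, 0.131, 0.991, -0.0]
force: [-0.7, 0.3, -3.3]
finger_gap: 27.5
finger_force: 29.8
```

>>> jog_arm(
  steps=[
    {"jaw":20},
    {"jaw":20},
  ],
)

```text
clock: 7.25
eef_pos: [555.5, 152.9, 220.7]
orientation: [-0.0, 0.131, 0.991, -0.0]
force: [-0.1, 0.0, -2.9]
finger_gap: 27.9
finger_force: 29.8
```

```bash
python3 - <<'E'
from h import *
y=np.radians(-134.4);yh=np.array([np.cos(y),np.sin(y),0]);t=np.arctan(25/110)
n=np.cos(t)*np.array([0,0,1])-np.sin(t)*yh
r=rot(manip.read_state()["orientation"]);z=r.apply([0,0,1])
ax=np.cross(z,-n);ax*=np.arcsin(np.linalg.norm(ax))/np.linalg.norm(ax);Rt=R.from_rotvec(ax)*r
C=np.array([524.3,288.6,25.3]);print(n)
delta(C+n*(105.5+30),Rt)
np.savez("t.npz",C=C,n=n,q=Rt.as_quat())
E
```

```text
[0.1551 0.1583 0.9751]
shift [ 50.4576 149.1425  63.3142] rotvec [ 0.1947  0.1094 -0.    ]
```

To row units: 149 mm / 600 = 0.2483, 133 mm / 600 = 0.2217, 0.19 rad / 1.5708 = 0.121.

>>> jog_arm(
  steps=[
    {"x":0.02, "y":0.0617, "jaw":20},
    {"x":0.0417, "y":0.125, "jaw":20},
    {"x":0.0617, "y":0.1867, "z":0.0167, "ax":0.0318, "ay":0.0191, "jaw":20},
    {"x":0.075, "y":0.2217, "z":0.05, "ax":0.07, "ay":0.0382, "jaw":20},
    {"x":0.0833, "y":0.2483, "z":0.075, "ax":0.121, "ay":0.07, "jaw":20},
  ],
)

```text
clock: 7.75
eef_pos: [544.6, 311.3, 174.3]
orientation: [-0.068, 0.129, 0.985, -0.089]
force: [-0.2, -0.9, -1.9]
finger_gap: 27.6
finger_force: 29.8
```

>>> jog_arm(
  steps=[
    {"z":0.03, "jaw":20},
    {"z":0.03, "jaw":20},
    {"z":0.03, "jaw":20},
    {"z":0.03, "jaw":20},
  ],
)

```text
clock: 8.15
eef_pos: [543.4, 306.7, 160.0]
orientation: [-0.066, 0.13, 0.986, -0.086]
force: [-0.4, 0.3, -1.3]
finger_gap: 28.0
finger_force: 29.8
```

```bash
python3 - <<'E'
from h import *
f=np.load("t.npz");C,n=f["C"],f["n"];Rt=R.from_quat(f["q"])
delta(C+n*(105.5+15),Rt);delta(C+n*(105.5-8),Rt)
print(proj("scene",[C,C+15*n]),proj("top",[C]))
a=manip.camera("scene");b=manip.camera("top")
cv2.imwrite("pics/s4.png",cv2.resize(a[155:225,310:400,::-1],None,fx=8,fy=8,interpolation=cv2.INTER_CUBIC))
cv2.imwrite("pics/t4.png",b[:,:,::-1])
E
```

```text
shift [-1.1432  4.0436 16.6993] rotvec [ 0.006   0.0011 -0.0005]
shift [-1.1184  3.9066 39.6989] rotvec [ 0.006   0.0011 -0.0005]
[[349.4639 198.2823]
 [350.8572 194.1862]] [[223.2774 238.9839]]
```

View pics/s4.png

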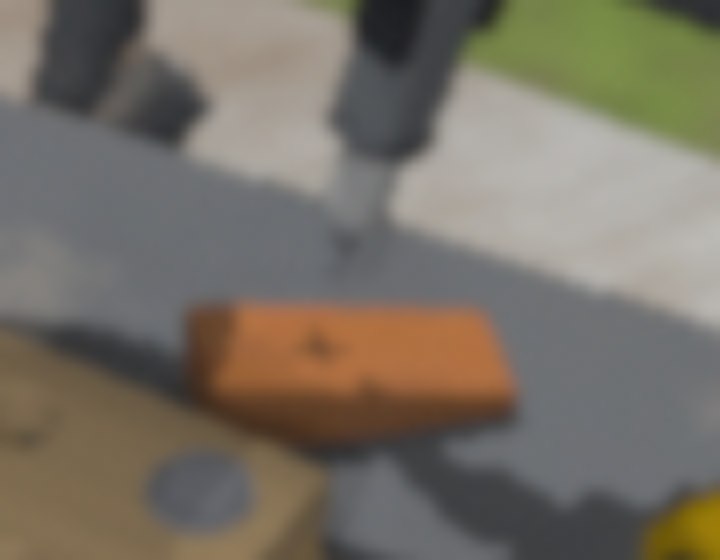

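The tip (crop 340,272 → image 352.5, 189) hangs off the face near the expected line above the cross (crop 320,345). I'll correct the 4 mm sideways error and come closer.

To row units: 22 mm / 600 = 0.0367, 17 mm / 600 = 0.0283, 0.006 rad / 1.5708 = 0.0038.

>>> jog_arm(
  steps=[
    {"x":-0.0017, "y":0.0067, "z":0.0133, "ax":0.0038, "ay":0.0006, "jaw":20},
    {"x":-0.0017, "y":0.0067, "z":0.0283, "ax":0.0038, "ay":0.0006, "jaw":20},
    {"x":-0.0017, "y":0.0067, "z":0.0367, "ax":0.0038, "ay":0.0006, "jaw":20},
    {"x":-0.0017, "y":0.0067, "z":0.0367, "ax":0.0038, "ay":0.0006, "jaw":20},
    {"x":-0.0017, "y":0.0067, "z":0.0367, "ax":0.0038, "ay":0.0006, "jaw":20},
  ],
)

```text
clock: 8.75
eef_pos: [541.6, 307.1, 136.5]
orientation: [-0.068, 0.13, 0.985, -0.09]
force: [0.9, 0.1, -2.0]
finger_gap: 27.8
finger_force: 29.8
```

>>> jog_arm(
  steps=[
    {"jaw":20},
    {"jaw":20},
  ],
)

```text
clock: 8.95
eef_pos: [541.7, 307.2, 136.8]
orientation: [-0.067, 0.13, 0.985, -0.09]
force: [-0.2, -0.6, -2.5]
finger_gap: 27.6
finger_force: 29.8
```

```bash
python3 - <<'E'
from h import *
f=np.load("t.npz");C,n=f["C"],f["n"];Rt=R.from_quat(f["q"])
delta(C+n*105.5,Rt);delta(C+n*(105.5-8),Rt)
s=manip.read_state();tip=s["eef_pos"]+rot(s["orientation"]).apply([0,0,105.5])
print(tip,proj("scene",[C,tip]),s["force"])
a=manip.camera("scene")
cv2.imwrite("pics/s5.png",cv2.resize(a[165:225,320:395,::-1],None,fx=10,fy=10,interpolation=cv2.INTER_CUBIC))
E
```

```text
shift [-0.4745 -0.4026  8.8989] rotvec [-0.001  -0.0008  0.0002]
shift [-0.4811 -0.395  16.8989] rotvec [-0.001  -0.0008  0.0002]
[525.225  290.4524  33.9781] [[349.4639 198.2823]
 [350.225  195.7088]] [-0.1716 -0.6088 -2.5482]
```

View pics/s5.png

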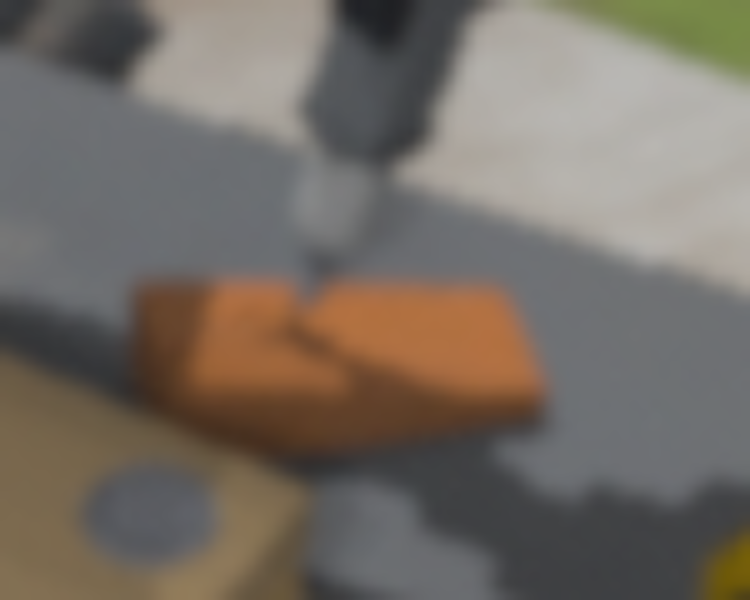

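The tip is at crop (305,300), image (350.5, 195), which matches the calculated (350.2, 195.7). It sits about 9 mm above the cross, so I'll press in slowly.

To row units: 13 mm / 600 = 0.0217, 11 mm / 600 = 0.0183.

>>> jog_arm(
  steps=[
    {"z":0.0067, "jaw":20},
    {"x":-0.0008, "y":-0.0008, "z":0.0117, "jaw":20},
    {"x":-0.0008, "y":-0.0008, "z":0.015, "jaw":20},
    {"x":-0.0008, "y":-0.0008, "z":0.0183, "jaw":20},
    {"x":-0.0008, "y":-0.0008, "z":0.0217, "jaw":20},
  ],
)

```text
clock: 9.5
eef_pos: [540.0, 304.5, 124.1]
orientation: [-0.067, 0.13, 0.985, -0.09]
force: [-0.3, -0.0, 0.8]
finger_gap: 27.7
finger_force: 29.8
```

>>> jog_arm(
  steps=[
    {"z":0.0025, "jaw":20},
    {"z":0.005, "jaw":20},
    {"z":0.0067, "jaw":20},
    {"z":0.0067, "jaw":20},
    {"z":0.0067, "jaw":20},
  ],
)

```text
clock: 10.0
eef_pos: [539.3, 303.9, 120.2]
orientation: [-0.068, 0.13, 0.985, -0.09]
force: [0.3, 1.0, 2.6]
finger_gap: 27.8
finger_force: 29.8
```

>>> jog_arm(
  steps=[
    {"jaw":20},
    {"jaw":20},
    {"jaw":20},
    {"jaw":20},
  ],
)

```text
clock: 10.4
eef_pos: [539.3, 303.9, 120.0]
orientation: [-0.068, 0.13, 0.985, -0.09]
force: [0.7, 0.6, 2.3]
finger_gap: 27.9
finger_force: 29.8
```

```bash
python3 - <<'E'
from h import *
f=np.load("t.npz");C,n=f["C"],f["n"];Rt=R.from_quat(f["q"])
F=[]
for i in range(3):
    a=manip.camera("scene"); F.append(manip.read_state()["force"])
print(np.mean(F,0)); delta(C+n*(105.5-8),Rt)
s=manip.read_state();print(s["eef_pos"]+rot(s["orientation"]).apply([0,0,97.5]),C,s["qd"])
cv2.imwrite("pics/s6.png",cv2.resize(a[165:225,320:395,::-1],None,fx=10,fy=10,interpolation=cv2.INTER_CUBIC))
b=manip.camera("top");cv2.imwrite("pics/t6.png",cv2.resize(b[195:295,185:315,::-1],None,fx=6,fy=6,interpolation=cv2.INTER_CUBIC))
E
```

```text
[ 0.2462 -0.2134  2.7604]
shift [-0.0333  0.1426 -0.4125] rotvec [-0.0013 -0.0012  0.0003]
[524.0255 288.3175  24.9669] [524.3 288.6  25.3] [-0.0001 -0.     -0.0006 -0.0011 -0.0017 -0.0004]
```

View pics/s6.png

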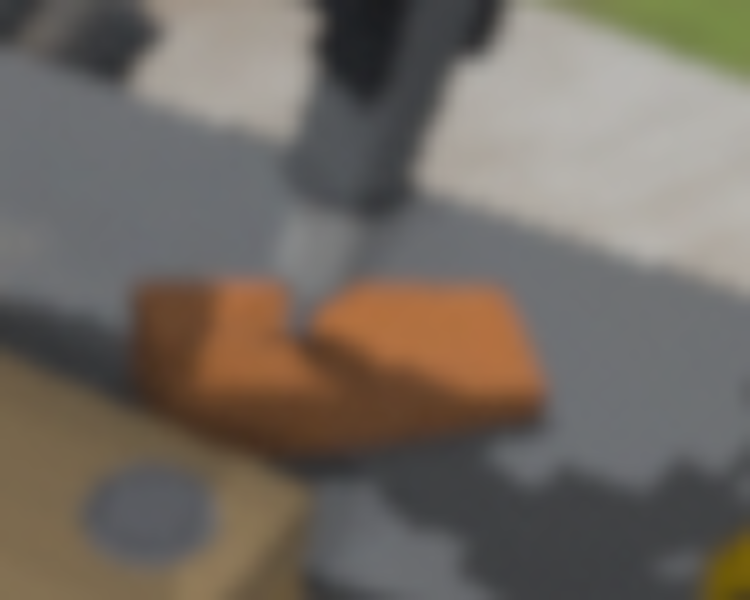

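The tip stands on the cross at crop (298,335). The wedge corners at (135,285) and (550,390) are unchanged, and the push is about 5 N. I'll hand it in.

```bash
python3 -c "
from rig import manip
print(manip.close_job())"
```

```text
the job is handed in; nothing more can be done
None
```

The job is handed in; no verdict came back. The tester was pressed on the pad about half way in for over a second, then held square on the wedge's cross at about 5 N. In the last picture the wedge had not moved.

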